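# Load a covered sample carousel in order and bar its gap

### The job

The sample carousel has its rinse jar in pocket 1; load the next two pockets in running order through the gap in the clear cover, turning the carousel by hand to bring each one to the gap: first the small clear bottle with the wide ribbed cap (100 ml, the blank) into pocket 2, then the narrow-necked bottle (the standard) into pocket 3. Leave pocket 3 in the gap and bar the gap with the retaining rod, pushed through both eyes until its grip block is up against the first one. Keep the filled bottles upright and leave the other things on the bench where they are.

Things in the scene. Friction and masses are not known exactly. Their poses are not given: they have to be found in the camera images.
- carousel: hand-turned sample carousel, fixed to the bench. Square grey base plate 260 x 260 mm, 12 mm high; origin at the middle of its underside, on the rotor's axis, z up, -x is its front (toward the robot, up to 15 degrees askew). A clear flat cover plate, 260 x 260 mm, lies on four corner posts over the rotor (underside 128 mm, top 132 mm above the bench)
- gap (a point): loading place: the point in the middle of the cover's gap, level with the cover's top (carousel x = -92, y = 0, z = 132 mm). The gap is 96 mm wide (carousel y = -48 to +48 mm), open at the cover's front edge and cut back past the knob to x = +40 mm. Only the pocket that stands under this point can be loaded. Axes as the carousel's
- rotor (a joint): angle of the rotor about the vertical axis through the carousel's origin, positive anticlockwise from above: 0 when pocket 1 is in the middle of the gap, 1.047 for pocket 2, 2.094 for pocket 3. Turns smoothly between -1.4 and 4.5 (about 0.06 N m of friction, no clicks), stays where it is left; starts between -0.35 and 0.7
- knob_grip (a point): middle of the knob on the rotor's axis, 143 mm above the bench: an upright black bar 46 mm long, 24 mm thick, 26 mm high (130 to 156 mm above the bench, its top 24 mm above the cover) with a rounded nose 6 mm longer, on a collar of 40 mm diameter. The point turns with the rotor: its -x axis, the nose and the white line point to pocket 1
- pocket_1 (a point): middle of the inner floor of pocket 1, 20 mm above the bench; a white jar (56 mm diameter, top 108 mm above the bench) stands clipped in it for good. Six white cups, 60 degrees apart on a circle of 92 mm radius, carry 1 to 6 white dots (clockwise from above) on the black disc inside the ring of cups (100 mm across, 61 mm above the bench). Axes turn with the rotor, z up
- pocket_2 (a point): middle of the inner floor of pocket 2 (two dots), 20 mm above the bench, 60 degrees clockwise of pocket 1, empty. Each cup: inside diameter 63 mm, wall 3.5 mm, rim 55 mm above the bench, open at the top
- pocket_3 (a point): middle of the inner floor of pocket 3 (three dots), 60 degrees clockwise of pocket 2, empty, like it
- eye_left (a point): centre of the eye in the left (+y) aluminium lug on the cover, on its outer face (carousel x = -100, y = +66 mm), 143 mm above the bench. The hole is 16 mm across along the carousel's y axis. Lug 32 mm wide in x, 8 mm thick, top 154 mm above the bench; axes as the carousel's
- eye_right (a point): the same in the right (-y) lug, on its outer face (carousel y = -66 mm); the two eyes are in line. Surroundings, all fixed (world, m): instruments 0.9 high beyond y = 0.43 and y = -0.46 for x > 0.40, bottles up to 0.35 high at x > 0.70 on the left, low racks at y < -0.35; so the left lug is the one with open room beside it
- rod: retaining rod, lying flat on the bench: steel, 11 mm diameter with tapered tip, 148 mm long from the shoulder of its black grip block (50 long, 20 wide, 30 mm high; flat underside level with the rod's). Origin on the underside at the shoulder; +x to the tip, block from x = -50 to 0; z up; rod axis 5.5 mm up; about 80 g. When home its tip stands 16 mm out of the far lug
- flask: small clear laboratory bottle (100 ml) with sloping shoulder and a wide ribbed screw cap: 56 mm diameter, 100 mm high, cap 53 mm diameter from 74 to 98 mm; about 200 g, filled, may lean 3 degrees. Origin at the centre of its underside, z up
- narrow_bottle: glass bottle with conical shoulder and a narrow black cap: 56 mm diameter up to 46 mm, 104 mm high, cap 30 mm diameter from 80 to 104 mm; about 200 g, filled. Origin at the centre of its underside, z up
- rod_tip (a point): end of the rod's tip, on its axis, 148 mm from the shoulder
- rod_grip (a point): middle of the rod's grip block (25 mm behind the shoulder, 15 mm above its underside)
- bottle_250: bystander: larger clear bottle (250 ml) with the same wide screw cap as the flask, 70 mm diameter, 138 mm high, origin under its centre
- amber_bottle: bystander: amber bottle with screw cap, 70 mm diameter, 138 mm high, origin under its centre
- tape: bystander: roll of tape lying flat, 63 mm diameter, 19 mm high, origin under its centre
- timer: bystander: flat bench timer 60 x 66 x 19 mm, origin under its centre
- marker: bystander: black marker pen, 122 mm long along its y axis, 14 mm thick, lying flat, origin under its centre
- spare_jar: bystander: spare white jar like the one in pocket 1, straight-sided with a wide white lid, 56 mm diameter, 88 mm high, origin under its centre

How it is judged:
On the way, in this order (a step that is already met when the one before it is completed fails the run):
1. the flask stands in pocket 2, let go (horizontal distance between flask and pocket_2 below 0.008 m and z of flask in the frame of pocket_2 below 0.006 m and angle between flask's own z axis and vertical below 0.12 rad and contact force between the fingers and flask below 0.2 N), for 0.2 s.
2. the narrow-necked bottle stands in pocket 3, let go (horizontal distance between narrow_bottle and pocket_3 below 0.008 m and z of narrow_bottle in the frame of pocket_3 below 0.006 m and angle between narrow_bottle's own z axis and vertical below 0.12 rad and contact force between the fingers and narrow_bottle below 0.2 N), for 0.2 s.
3. the rod passes through both eyes (((y of rod_tip in the frame of carousel below -0.072 m and y of rod in the frame of carousel above 0.064 m) or (y of rod_tip in the frame of carousel above 0.072 m and y of rod in the frame of carousel below -0.064 m)) and angle between the x axis of rod and the y axis of carousel, either way round below 0.08 rad and x of rod_tip in the frame of carousel between -0.112 and -0.088 m and x of rod in the frame of carousel between -0.112 and -0.088 m and z of rod_tip in the frame of carousel between 0.134 and 0.152 m), for 0.2 s.
At the end, for the whole second after the job is handed in: Flask (100 ml bottle) and narrow bottle stand upright at rest in pockets 2 and 3 (8 mm off centre, 6 mm off the floor at most, 7 degrees); pocket 3 in the gap (rotor 2.094 +-0.22 rad); rod at rest through both eyes, from either side, tip at least 6 mm beyond the far lug (all of step 3 and horizontal distance between flask and pocket_2 below 0.008 m and z of flask in the frame of pocket_2 below 0.006 m and angle between each of flask, narrow_bottle's own z axis and vertical below 0.12 rad and linear speed of each of flask, narrow_bottle, rod below 0.02 m/s and horizontal distance between narrow_bottle and pocket_3 below 0.008 m and z of narrow_bottle in the frame of pocket_3 below 0.006 m and value of joint rotor between 1.87 and 2.32 rad); the robot touches nothing.
It fails at once if a bystander (spare jar, 250 ml bottle, amber bottle, tape, timer or marker) is pushed more than 30 mm from its place (distance of any of bottle_250, amber_bottle, tape, timer, marker, spare_jar from where it was at the start of the episode above 0.03 m).
It fails at once if a filled container is tipped more than about 35 degrees (angle between any of flask, narrow_bottle's own z axis and vertical above 0.6 rad).
It also fails if it takes over 72 s, if anything falls off the work surface, if the arm or the gripper's body presses on something with over 40 N, if the wrist force passes 120 N, or if a joint passes its speed limit or range.

### The arm

A 6-joint arm with a two-finger parallel gripper is mounted at the origin on a cart in front of the work surface, level with it; the furniture and walls round the work are solid. World frame = base frame: x ahead of the robot, y to its left, z up, the work surface at z = 0. Lengths are in m, angles in rad, forces in N, time in s.
With the tool pointing down it reaches from about 0.25 to 0.725 m from the base axis. Payload 4 kg.
Tool frame: the origin (TCP) lies midway between the tips of the shut fingers; the grasp point (between the pads) lies bot.pinch_z behind it (bot.pinch_z is the distance from the TCP to the grasp point, in m); z points along the fingers, y is the line along which they close (so a half turn about z gives the same grasp; the last joint's range is limited). The gripper opens to 85 mm and grips with 20 to 120 N. Pads are 22 mm wide; open, the fingers measure 114 mm over their backs; the gripper's body (76 mm by 85 mm) begins 54 mm behind the grasp point. The pads swing forward as they close: fully open they stand 13 mm farther back than shut.
Start: joints at [-1.212, 0.241, 0.005, 1.335, 0, 1.571], TCP at [0.176, -0.468, 0.231] pointing down, gripper open.
Joint ranges: [-2.72, 2.72], [-1.05, 1.87], [-1.09, 1.28], [-1.99, 2.15], [-1.42, 1.44], [-3.14, 3.14]. Speed limits (rad/s): [2.79, 2.79, 3.14, 3.14, 3.14, 3.14].

### API

Orientations are given as a unit quaternion [x, y, z, w].
In Python, from workcell import bot, vision, telemetry gives the robot as it stands (bot), with the cameras (vision) and the readings (telemetry).
- The arm moves only by the tool jog_arm, called after "Request:" as name(argument=value, ...), one argument or row to a line, values as JSON. Schema: {"type":"object","properties":{"motion":{"type":"array","items":{"type":"object","properties":{"drx":{"type":"number"},"dry":{"type":"number"},"drz":{"type":"number"},"x":{"type":"number"},"y":{"type":"number"},"z":{"type":"number"},"aperture":{"type":"number"}},"additionalProperties":false,"required":["aperture"]},"minItems":1,"maxItems":10},"only":{"type":"string"},"quiet":{"type":"boolean"},"lines":{"type":"string"}},"required":["motion"],"additionalProperties":false}. motion is a list of rows, 1 to 10 of them, each an object with the fields drx, dry, drz (a rotation vector in parts of the range, where 1.0 means 90 degrees), x, y, z (the shift in shares of 800 mm (1.0 is 800 mm)), aperture (the finger opening in m); a field left out counts as zero (the opening has to be given); each row is the pose to reach, as a shift and turn from the pose commanded when the call began, along the tool's axes at that moment; what a row does not reach only later rows make up. A row lasts 1/8 s, in which the tool goes at most 0.0625 m and 0.188 rad, less where a joint would pass 70% of its speed; a pose out of reach is approached as far as the arm can. The fingers move at their own pace and stop on an object; the grip force is fixed at half the most. Time passes only in rows, so rows that do not move let the fingers close. The tool returns the time, the measured TCP pose, the force, the opening and the grip force at its end. only (a regular expression) keeps the lines of the reply that match it, lines (a string "A,B") keeps lines A to B, and quiet returns only ok. No shift or turn number may pass 1 either way. Input that does not fit is refused with a message, and nothing moves.
- telemetry.get_obs(): the state, without advancing time (a new reading comes with each control period).
- vision.camera(name): name is "scene" or "top" or "wrist"; returns the picture (400x640x3 uint8, red, green, blue); there is no depth.
- vision.calibration(name): a dict with "mtx" (3x3 intrinsics, pixels), "R" (3x3) and "t" (3): a world point X has camera coordinates R X + t. Camera axes: x right, y down, z forward; pixel columns grow to the right and rows downward; lengths in m; the calibration is good to about 2 mm. A picture is of the moment at which its call begins: read the wrist's pose just before it. calibration takes no time and is no camera call; for the wrist camera it gives the pose at the moment of the call.
- bot.job_done(): hands the job in; it is judged then, once.
The state is a dict: "clock": time; "joint_pos": joint angles; "joint_vel": joint speeds; "tau": joint torques, N m; "eef_pos": TCP position; "tool_rot": TCP orientation; "ft_force": force on the tool from outside, world axes, zero at the start; "ft_torque": the same for the moment, N m; "grip_width": finger opening in m; "grasp_force": force on a finger pad.
Only numpy, scipy, OpenCV 4.12 (cv2) and the standard library are available. Lean on these libraries where they do the work, as an engineer would, in place of code of your own. Each camera call takes 0.05 s, during which the arm holds its last target. There are 200 camera calls.

## Working session

There is one attempt and no reset: what is moved stays moved. The work goes in short steps, Python scripts to look and compute and a tool call to move; the robot and the scene stay as the last step left them, time stands still between calls to the robot, and variables do not carry over. Pictures are saved under pics/ and viewed, at most 10 in all, crops included, and the job is handed in when it is done.

```bash
ls; mkdir -p pics; python3 - <<'E'
from workcell import bot, vision, telemetry
import cv2
print(bot.pinch_z, telemetry.get_obs())
for n in("scene","top"):
    im=vision.camera(n); cv2.imwrite(f"pics/{n}0.png",im[:,:,::-1]); c=vision.calibration(n); print(n,c)
E
```

```bash
python3 - <<'E'
import cv2
for n in("scene","top"):
    im=cv2.imread(f"pics/{n}0.png"); cv2.imwrite(f"pics/{n}0b.png",cv2.resize(im,(800,500),interpolation=cv2.INTER_CUBIC))
E
```

```text
(no output)
```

View pics/top0.png

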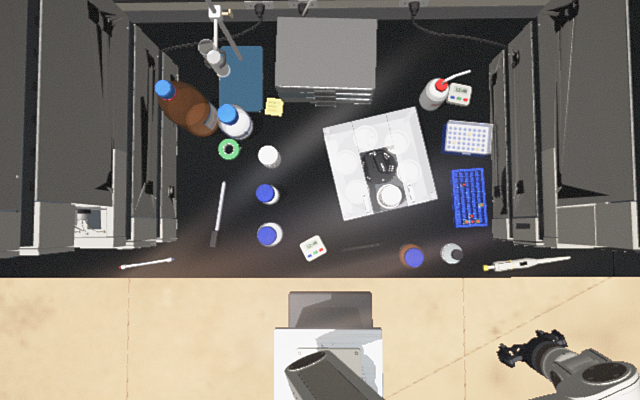

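View pics/scene0.png

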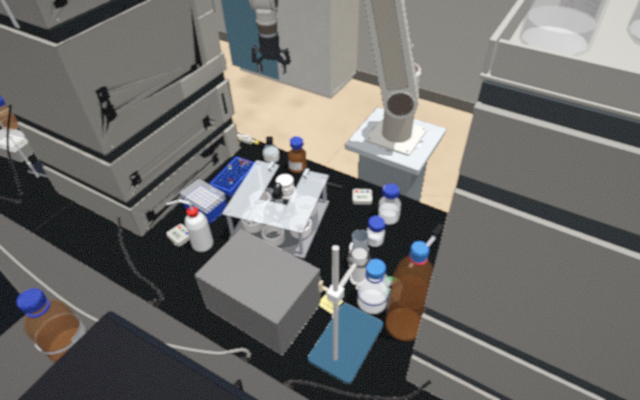

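The top view shows the carousel around (381,165) and blue caps at (267,194), probably the flask, and (270,235), probably the 250 ml bottle. The rod runs from (222,183) to its block at (213,240), the narrow bottle is at (451,253) and the amber bottle at (412,256). The marker is near (360,247) and the spare jar at (268,156). I'll zoom in on the carousel and the objects.

```bash
python3 - <<'E'
import cv2,numpy as np
im=cv2.imread("pics/top0.png")
a=cv2.resize(im[100:230,315:445],(585,585),interpolation=cv2.INTER_CUBIC)
cv2.imwrite("pics/car.png",a)
b=cv2.resize(im[135:275,200:340],(560,560),interpolation=cv2.INTER_CUBIC)
c=cv2.resize(im[225:280,430:485],(220,220),interpolation=cv2.INTER_CUBIC)
o=np.zeros((560,790,3),np.uint8);o[:,:560]=b;o[:220,565:785]=c
cv2.imwrite("pics/obj.png",o)
E
```

```text
(no output)
```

View pics/car.png

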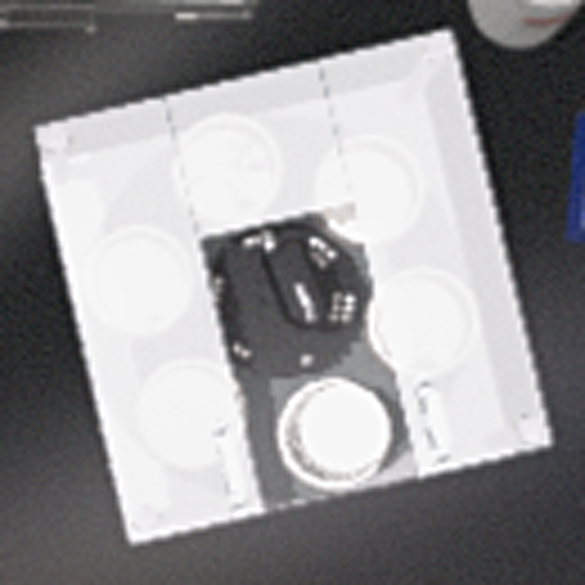

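View pics/obj.png

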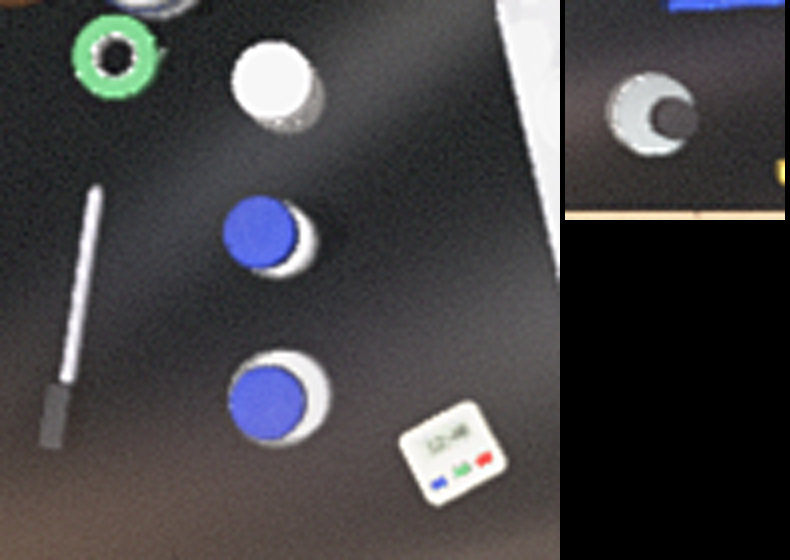

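```bash
cat > h.py <<'E'
import numpy as np, cv2
from workcell import bot, vision, telemetry
from scipy.spatial.transform import Rotation as Rn
def ray(cal,px,z):
    d=cal["R"].T@np.linalg.solve(cal["mtx"],[px[0],px[1],1.]); c=-cal["R"].T@cal["t"]
    return c+d*(z-c[2])/d[2]
def proj(cal,X):
    p=cal["mtx"]@(cal["R"]@np.asarray(X,float)+cal["t"]); return p[:2]/p[2]
def delta(pos,rot=None):
    """row (rotvec, shift) in tool axes from the measured pose to a wanted TCP pose"""
    o=telemetry.get_obs(); R0=Rn.from_quat(o["tool_rot"])
    R1=R0 if rot is None else rot
    print("rv",(R0.inv()*R1).as_rotvec().round(3),"d",R0.inv().apply(np.array(pos)-o["eef_pos"]).round(4))
def down(yaw):  # tool z down, tool y (closing line) at angle yaw in world
    y=np.array([np.cos(yaw),np.sin(yaw),0]);z=np.array([0,0,-1.]);x=np.cross(y,z)
    return Rn.from_matrix(np.c_[x,y,z])
E
python3 - <<'E'
from h import *
np.set_printoptions(precision=4,suppress=True)
c=vision.calibration("top")
cr=lambda x,y:(x/4.5+315,y/4.5+100)
P=np.array([ray(c,cr(*p),.132)[:2] for p in[(35,127),(455,30),(552,443),(133,543)]])
print("corners",P,"ctr",P.mean(0))
ex=(P[1]+P[0]-P[2]-P[3]); ey=P[0]+P[3]-P[1]-P[2]
print("yaw",np.arctan2(ex[1],ex[0]),np.arctan2(-ey[0],ey[1]),"sides",[np.linalg.norm(P[i]-P[i-1]) for i in range(4)])
m=P.mean(0)
for n,p,z in[("jar",(341,428),.108),("dot1",(307,360),.061),("c2",(190,415),.055),("c3",(140,280),.055),("knobtip",(312,322),.156)]:
    w=ray(c,cr(*p),z)[:2]; print(n,w,np.linalg.norm(w-m),np.arctan2(*(m-w)[::-1]))
ob=lambda x,y:(x/4+200,y/4+135)
for n,p,z in[("flask",ob(260,232),.098),("b250",ob(267,402),.138),("spare",ob(273,80),.088),("narrowcap",(457.25,254.5),.104),("narrowbase",(451.75,253.75),.03),("amber",(414,257),.138),("block",ob(54,416),.03),("blockend",ob(48,447),.03),("should",ob(68,381),.0055),("tip",ob(95,187),.0055),("timer",ob(452,453),.019)]:
    print(n,ray(c,p,z))
E
```

```text
corners [[ 0.7205  0.0061]
 [ 0.778  -0.2489]
 [ 0.5269 -0.3036]
 [ 0.4677 -0.0521]] ctr [ 0.6233 -0.1496]
yaw 0.22045988825034277 0.2264376617652972 sides [np.float64(0.2593550061001249), np.float64(0.26143491205024183), np.float64(0.2570611353840259), np.float64(0.2584080113973595)]
jar [ 0.5379 -0.1803] 0.09067470610957536 0.3451756740789212
dot1 [ 0.5843 -0.1648] 0.04178033546773622 0.37102638533821763
c2 [ 0.55   -0.0905] 0.09410787747429425 -0.6789140362359753
c3 [ 0.6369 -0.0591] 0.09155067721249463 -1.7201016411961851
knobtip [ 0.5978 -0.1581] 0.02681372811850357 0.3225022083322577
flask [0.546  0.1689 0.098 ]
b250 [0.4284 0.1579 0.138 ]
spare [0.6543 0.1615 0.088 ]
narrowcap [ 0.3744 -0.3607  0.104 ]
narrowbase [ 0.372  -0.3639  0.03  ]
amber [ 0.37   -0.2369  0.138 ]
block [0.4163 0.3296 0.03  ]
blockend [0.3937 0.3338 0.03  ]
should [0.4416 0.3256 0.0055]
tip [0.5867 0.3065 0.0055]
timer [0.3882 0.0385 0.019 ]
```

```bash
python3 - <<'E'
from h import *
delta([.612,-.150,.26],down(-1.208))
c=vision.calibration("wrist"); o=telemetry.get_obs()
R=Rn.from_quat(o["tool_rot"]).as_matrix()
print("cam in tool",R.T@(-c["R"].T@c["t"]-o["eef_pos"]),"axes",(c["R"]@R).round(3),c["mtx"][0,0])
E
```

```text
rv [-0.002 -0.    -0.004] d [ 0.5203 -0.1442 -0.0292]
cam in tool [ 0.0776399   0.00031627 -0.1426305 ] axes [[-0.001  1.    -0.   ]
 [-0.953 -0.001 -0.304]
 [-0.304 -0.     0.953]] 349.14164976129763
```

Units first: shifts go in shares of 800 mm and turns go in shares of 90 degrees. So 0.52 m / 0.8 = 0.65, 0.464 m / 0.8 = 0.58.

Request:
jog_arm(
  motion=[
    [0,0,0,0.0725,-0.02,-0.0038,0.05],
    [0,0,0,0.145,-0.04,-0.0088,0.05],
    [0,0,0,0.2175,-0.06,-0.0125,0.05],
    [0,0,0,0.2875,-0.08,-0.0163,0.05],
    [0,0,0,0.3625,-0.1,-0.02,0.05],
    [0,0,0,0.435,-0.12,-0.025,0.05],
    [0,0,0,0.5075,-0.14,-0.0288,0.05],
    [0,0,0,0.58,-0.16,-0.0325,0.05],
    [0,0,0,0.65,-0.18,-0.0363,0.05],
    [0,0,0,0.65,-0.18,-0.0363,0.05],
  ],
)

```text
refused: motion[0]: [0, 0, 0, 0.0725, -0.02, -0.0038, 0.05] is not of type 'object' (schema: type "object"). Nothing was moved.
```

The call was refused and nothing moved: it wants a list of objects with named fields. Same move again in that form.

Request:
jog_arm(
  motion=[
    {"x":0.0725,"y":-0.02,"z":-0.0038,"aperture":0.05},
    {"x":0.145,"y":-0.04,"z":-0.0088,"aperture":0.05},
    {"x":0.2175,"y":-0.06,"z":-0.0125,"aperture":0.05},
    {"x":0.2875,"y":-0.08,"z":-0.0163,"aperture":0.05},
    {"x":0.3625,"y":-0.1,"z":-0.02,"aperture":0.05},
    {"x":0.435,"y":-0.12,"z":-0.025,"aperture":0.05},
    {"x":0.5075,"y":-0.14,"z":-0.0288,"aperture":0.05},
    {"x":0.58,"y":-0.16,"z":-0.0325,"aperture":0.05},
    {"x":0.65,"y":-0.18,"z":-0.0363,"aperture":0.05},
    {"x":0.65,"y":-0.18,"z":-0.0363,"aperture":0.05},
  ],
)

```text
clock: 1.35
eef_pos: [0.6143, -0.1474, 0.258]
tool_rot: [0.983, 0.181, -0.001, -0.001]
ft_force: [-0.0, -0.2, 0.2]
grip_width: 0.0503
grasp_force: 0.0
```

```bash
python3 - <<'E'
from h import *
o=telemetry.get_obs();c=vision.calibration("wrist");im=vision.camera("wrist");cv2.imwrite("pics/w1.png",im[:,:,::-1])
np.savez("w1",**c); print(o["eef_pos"],o["joint_pos"],proj(c,[.623,-.150,.156]))
E
```

```text
[ 0.6143008  -0.14738929  0.25796718] [-2.35805228e-01  5.10911253e-01  4.69682739e-01  1.53172152e+00
  6.79149472e-04  2.54139005e+00] [329.5657295  189.65850907]
```

View pics/w1.png

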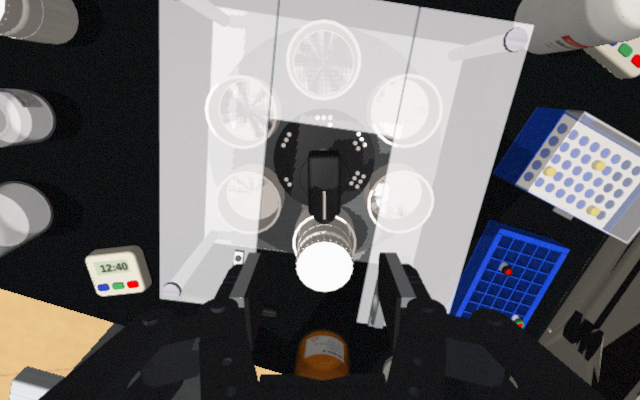

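The wrist view shows the carousel well. The cups are at (324,60) 4, (242,112) 3, (405,110) 5, (248,199) 2 and (399,202) 6, the jar lid is at (324,266), and the knob nose points straight down the image at (324,218). I'll fit the centre and rotor angle from these.

```bash
python3 - <<'E'
from h import *
from scipy.optimize import least_squares
np.set_printoptions(precision=4,suppress=True)
c=dict(np.load("w1.npz"))
pts=[(4,(324,60),.055),(3,(242,112),.055),(5,(405,110),.055),(2,(248,200),.055),(6,(399,202),.055),(1,(324,266),.108)]
def f(p):
    r=[]
    for n,px,z in pts:
        a=np.pi+p[2]-(n-1)*np.pi/3
        r+=list(proj(c,[p[0]+.092*np.cos(a),p[1]+.092*np.sin(a),z])-px)
    return r
s=least_squares(f,[.623,-.15,.363]);print(s.x,np.array(s.fun).reshape(-1,2))
# gap: back corners & cover corners
for px in[(159,299),(533,25),(271,119),(395,131)]: print(px,ray(c,px,.132))
R=Rn.from_euler('z',.223);
for q in[(-.13,.13),(.13,-.13),(.04,.048),(.04,-.048),(-.13,-.048)]:
    print(q,proj(c,np.r_[s.x[:2],.132]+R.apply([*q,0])))
delta([s.x[0],s.x[1],.134],down(s.x[2]-np.pi/2))
E
```

```text
[ 0.6249 -0.1449  0.3648] [[-0.3407 -0.6875]
 [-1.2651 -1.1263]
 [ 1.6212  0.7216]
 [-0.8859  1.8584]
 [ 1.1724 -0.2103]
 [-0.2627  0.0868]]
(159, 299) [ 0.4683 -0.0478  0.132 ]
(533, 25) [ 0.7781 -0.242   0.132 ]
(271, 119) [ 0.6525 -0.0918  0.132 ]
(395, 131) [ 0.6776 -0.1826  0.132 ]
(-0.13, 0.13) [158.2224 297.7003]
(0.13, -0.13) [535.9997  22.0245]
(0.04, 0.048) [268.116  116.7647]
(0.04, -0.048) [393.6832 134.8989]
(-0.13, -0.048) [355.8532 321.6746]
rv [-0.001  0.002 -0.003] d [0.0132 0.0007 0.1243]
```

To row units: 0.125 m / 0.8 = 0.1563, 0.12 m / 0.8 = 0.15.

Request:
jog_arm(
  motion=[
    {"x":0.0138,"y":0.0025,"z":0.075,"aperture":0.05},
    {"x":0.0138,"y":0.0025,"z":0.15,"aperture":0.05},
    {"x":0.0138,"y":0.0025,"z":0.1563,"aperture":0.05},
    {"x":0.0138,"y":0.0025,"z":0.1563,"aperture":0.02},
    {"x":0.0138,"y":0.0025,"z":0.1563,"aperture":0.02},
    {"x":0.0138,"y":0.0025,"z":0.1563,"aperture":0.02},
  ],
)

```text
clock: 2.15
eef_pos: [0.6219, -0.1457, 0.138]
tool_rot: [0.984, 0.179, 0.0, -0.003]
ft_force: [-6.5, 8.4, -0.9]
grip_width: 0.0224
grasp_force: 63.3
```

```bash
python3 -c "
from h import *
o=telemetry.get_obs();R=Rn.from_quat(o['tool_rot']);print(R.inv().apply(o['ft_force']),o['eef_pos'])"
```

```text
[ -3.12911634 -10.17980384   0.94927106] [ 0.62186597 -0.14568317  0.13802432]
```

To row units: -0.002 m / 0.8 = -0.0025, -0.905 rad / 1.5708 = -0.5761.

Request:
jog_arm(
  motion=[
    {"drz":-0.0955,"y":-0.0025,"aperture":0.02},
    {"drz":-0.191,"y":-0.0025,"aperture":0.02},
    {"drz":-0.2865,"y":-0.0025,"aperture":0.02},
    {"drz":-0.382,"y":-0.0025,"aperture":0.02},
    {"drz":-0.4775,"y":-0.0025,"aperture":0.02},
    {"drz":-0.5761,"y":-0.0025,"aperture":0.02},
    {"drz":-0.5761,"y":-0.0025,"aperture":0.02},
    {"drz":-0.5761,"y":-0.0025,"aperture":0.02},
  ],
)

```text
clock: 3.15
eef_pos: [0.6231, -0.1469, 0.138]
tool_rot: [0.808, 0.59, 0.001, 0.001]
ft_force: [-1.5, 1.6, 4.5]
grip_width: 0.0225
grasp_force: 63.9
```

```bash
python3 -c "
from h import *
o=telemetry.get_obs();R=Rn.from_quat(o['tool_rot']);print(R.inv().apply(o['ft_force']),o['eef_pos'],o['ft_torque'], R.as_matrix()[:,1])"
```

```text
[ 1.10006677 -1.9539356  -4.55492144] [ 0.62314973 -0.14694584  0.1379956 ] [0.6609077  0.91753062 0.04258521] [ 0.95258612 -0.30425056  0.00335742]
```

To row units: -0.12 m / 0.8 = -0.15, -0.06 m / 0.8 = -0.075.

Request:
jog_arm(
  motion=[
    {"aperture":0.05},
    {"aperture":0.05},
    {"z":-0.075,"aperture":0.05},
    {"z":-0.15,"aperture":0.07},
    {"z":-0.15,"aperture":0.07},
    {"z":-0.15,"aperture":0.07},
  ],
)

```text
clock: 3.9
eef_pos: [0.6224, -0.1472, 0.2557]
tool_rot: [0.807, 0.59, 0.0, 0.001]
ft_force: [0.5, 0.4, -0.6]
grip_width: 0.0699
grasp_force: 0.0
```

```bash
python3 - <<'E'
from h import *
o=telemetry.get_obs();c=vision.calibration("wrist");im=vision.camera("wrist");cv2.imwrite("pics/w2.png",im[:,:,::-1])
np.savez("w2",**c); print(o["eef_pos"],o["joint_pos"])
E
```

```text
[ 0.6224426  -0.14715258  0.25565411] [-2.31992067e-01  5.25839078e-01  4.88024027e-01  1.53157066e+00
 -3.31058721e-04  1.64625779e+00]
```

View pics/w2.png

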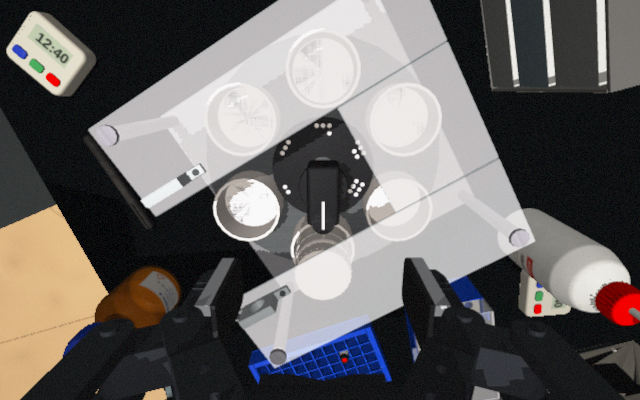

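Pocket 2 now shows in the gap at (247,206). The lugs are at (173,190) left and (263,308) right, and the cover corners at (88,131), (535,241) and about (276,368).

```bash
python3 - <<'E'
from h import *
from scipy.optimize import least_squares
np.set_printoptions(precision=4,suppress=True)
c=dict(np.load("w2.npz"))
pts=[(4,(323,68),.055),(3,(242,117),.055),(5,(404,118),.055),(2,(247,206),.055),(6,(399,206),.055),(1,(323,273),.108)]
def f(p):
    r=[]
    for n,px,z in pts:
        a=np.pi+p[2]-(n-1)*np.pi/3
        r+=list(proj(c,[p[0]+.092*np.cos(a),p[1]+.092*np.sin(a),z])-px)
    return r
s=least_squares(f,[.623,-.145,1.27]);print(s.x,np.array(s.fun).reshape(-1,2))
for px in[(88,131),(276,368),(535,241)]: print(px,ray(c,px,.132))
print("p2 direct",ray(c,(247,206),.055))
R=Rn.from_euler('z',.224)
for q in[(-.13,.13),(-.13,-.13),(.13,-.13)]: print(q,proj(c,np.r_[s.x[:2],.132]+R.apply([*q,0])))
for q in[(-.116,.066),(-.084,.066),(-.084,.058),(-.116,.058),(-.116,-.058),(-.084,-.058)]: print("lug",q,proj(c,np.r_[s.x[:2],.154]+R.apply([*q,0])))
g=R.apply([-.092,0,0])[:2]; print("gap",s.x[:2]+g)
# flask: top of cap in first image; hover pose for a wrist look, closing line = radial
delta([.546,.169,.25],down(-1.2))
E
```

```text
[ 0.625  -0.1428  1.2607] [[ 0.2415 -2.0099]
 [-1.962   0.0946]
 [ 2.077  -0.613 ]
 [-0.7859  1.7854]
 [ 0.4343  1.9584]
 [-0.0344 -0.1366]]
(88, 131) [ 0.469  -0.0491  0.132 ]
(276, 368) [ 0.528  -0.3004  0.132 ]
(535, 241) [ 0.7783 -0.2427  0.132 ]
p2 direct [ 0.5366 -0.1607  0.055 ]
(-0.13, 0.13) [ 85.7221 125.3716]
(-0.13, -0.13) [274.4468 366.5847]
(0.13, -0.13) [537.5319 238.0707]
lug (-0.116, 0.066) [140.9533 195.3069]
lug (-0.084, 0.066) [175.8784 173.6194]
lug (-0.084, 0.058) [182.7162 182.9185]
lug (-0.116, 0.058) [147.9472 204.2513]
lug (-0.116, -0.058) [237.8457 319.2218]
lug (-0.084, -0.058) [270.414  302.1834]
gap [ 0.5353 -0.1632]
rv [-0.001  0.001  0.893] d [ 0.2782 -0.1678  0.0045]
```

```bash
python3 - <<'E'
from h import *
c=dict(np.load("w2.npz"));im=cv2.imread("pics/w2.png")
x0,y0,S=120,140,4
a=cv2.resize(im[y0:y0+150,x0:x0+195],None,fx=S,fy=S,interpolation=cv2.INTER_CUBIC)
C=np.array([.6238,-.1455]);R=Rn.from_euler('z',.224)
def poly(P,col): 
    p=np.array([(proj(c,q)-[x0,y0]+.5)*S for q in P]).astype(int); cv2.polylines(a,[p],True,col,1)
t=np.linspace(0,2*np.pi,60)
an=np.pi+1.2607-np.pi/3; m=C+.092*np.array([np.cos(an),np.sin(an)])
for r,z,col in[(.0315,.055,(0,0,255)),(.035,.055,(0,255,0)),(.0315,.02,(255,0,0))]: poly([[m[0]+r*np.cos(u),m[1]+r*np.sin(u),z] for u in t],col)
for s in(1,-1):
    for z,col in((.154,(0,0,255)),(.132,(0,255,0))): poly([np.r_[C,z]+R.apply([x,s*y,0]) for x,y in((-.116,.066),(-.084,.066),(-.084,.058),(-.116,.058))],col)
cv2.imwrite("pics/ov.png",a)
E
```

```text
(no output)
```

View pics/ov.png

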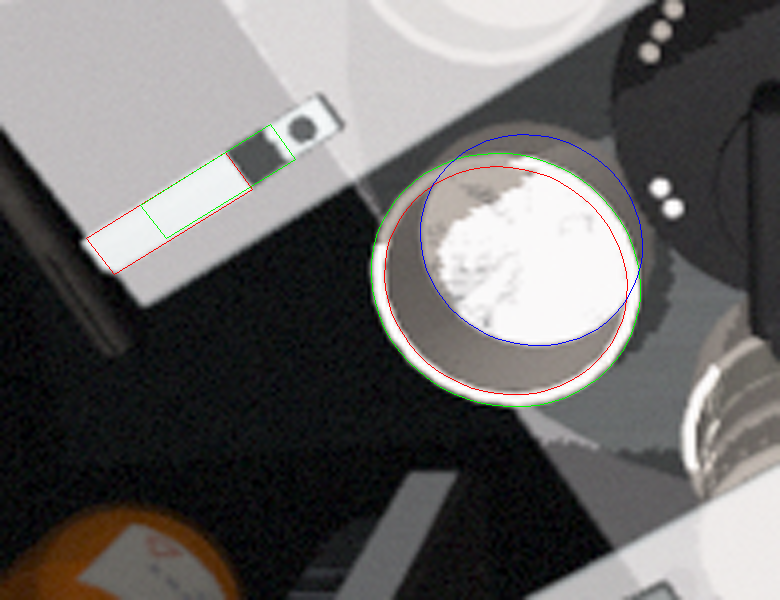

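The overlay fits the lug and the pocket 2 rim to about a pixel, so I'll use centre C=(.6238,-.1455) and carousel yaw .224. Next is the flask.

```bash
python3 - <<'E'
from h import *
delta([.546,.169,.25],down(.224))
E
```

```text
rv [-0.001 -0.    -0.531] d [ 0.2782 -0.1678  0.0045]
```

To row units: 0.278 m / 0.8 = 0.3475, 0.25 m / 0.8 = 0.3125, -0.531 rad / 1.5708 = -0.338.

Request:
jog_arm(
  motion=[
    {"drz":-0.0637,"x":0.0625,"y":-0.0375,"z":0.005,"aperture":0.075},
    {"drz":-0.1273,"x":0.125,"y":-0.075,"z":0.005,"aperture":0.075},
    {"drz":-0.191,"x":0.1875,"y":-0.1125,"z":0.005,"aperture":0.075},
    {"drz":-0.2546,"x":0.25,"y":-0.15,"z":0.005,"aperture":0.075},
    {"drz":-0.338,"x":0.3125,"y":-0.1875,"z":0.005,"aperture":0.075},
    {"drz":-0.338,"x":0.3475,"y":-0.21,"z":0.005,"aperture":0.075},
    {"drz":-0.338,"x":0.3475,"y":-0.21,"z":0.005,"aperture":0.075},
  ],
)

```text
clock: 4.82
eef_pos: [0.5444, 0.1711, 0.2493]
tool_rot: [0.622, 0.783, -0.002, -0.001]
ft_force: [-0.2, -1.8, -0.7]
grip_width: 0.075
grasp_force: 0.0
```

```bash
python3 - <<'E'
from h import *
o=telemetry.get_obs();c=vision.calibration("wrist");im=vision.camera("wrist");cv2.imwrite("pics/w3.png",im[:,:,::-1])
np.savez("w3",**c); print(o["eef_pos"],proj(c,[.546,.169,.098]))
b=im.astype(int);m=((b[:,:,2]>b[:,:,0]+50)&(b[:,:,2]>b[:,:,1]+30)).astype(np.uint8)
n,l,s,ct=cv2.connectedComponentsWithStats(m)
for i in range(1,n):
    if s[i,4]>200: print(s[i],ct[i],ray(c,ct[i],.098))
E
```

```text
[0.54437631 0.17105778 0.24925559] [324.35429681 184.4251981 ]
[515  77  68  96 387] [533.7881137  115.69509044] [0.69981099 0.26461056 0.098     ]
[ 553  103   87  110 3930] [612.90992366 167.15776081] [0.78306083 0.23983932 0.098     ]
[ 137  134   77   70 4148] [174.71190935 168.31027001] [0.41734507 0.15381865 0.098     ]
[ 296  148   61   61 2792] [325.9724212  178.37034384] [0.54612963 0.17460963 0.098     ]
```

View pics/w3.png

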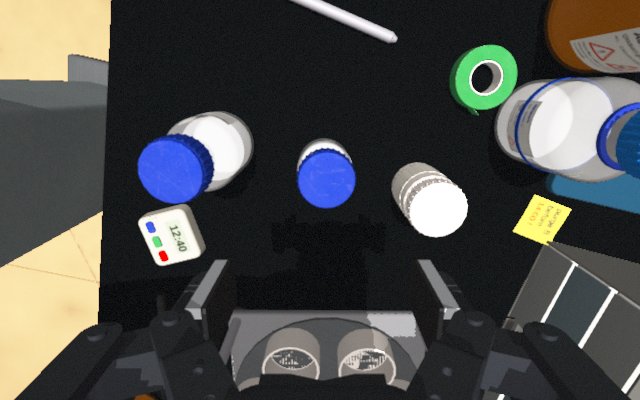

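Flask cap is at (326,178), about (.546,.1725); the 250 ml cap is at (175,168), spare jar lid at (437,205).

```bash
python3 - <<'E'
from h import *
delta([.546,.1725,.062],down(.224))
E
```

```text
rv [-0.003  0.001  0.002] d [0.0027 0.0023 0.1875]
```

To row units: 0.13 m / 0.8 = 0.1625, 0.12 m / 0.8 = 0.15.

Request:
jog_arm(
  motion=[
    {"x":0.0025,"y":0.0025,"z":0.075,"aperture":0.075},
    {"x":0.0025,"y":0.0025,"z":0.15,"aperture":0.075},
    {"x":0.0025,"y":0.0025,"z":0.1625,"aperture":0.075},
    {"x":0.0025,"y":0.0025,"z":0.1625,"aperture":0.075},
  ],
)

```text
clock: 5.38
eef_pos: [0.5479, 0.1704, 0.1215]
tool_rot: [0.624, 0.781, -0.0, -0.0]
ft_force: [0.8, 0.9, 0.3]
grip_width: 0.0747
grasp_force: 0.0
```

```bash
python3 - <<'E'
from h import *
delta([.546,.1725,.062],down(.224))
E
```

```text
rv [-0.001  0.    -0.002] d [ 0.0025 -0.0014  0.0595]
```

To row units: 0.059 m / 0.8 = 0.0738, 0.03 m / 0.8 = 0.0375.

Request:
jog_arm(
  motion=[
    {"x":0.0025,"y":-0.0013,"z":0.0375,"aperture":0.075},
    {"x":0.0025,"y":-0.0013,"z":0.0738,"aperture":0.075},
    {"x":0.0025,"y":-0.0013,"z":0.0738,"aperture":0.075},
    {"x":0.0025,"y":-0.0013,"z":0.0738,"aperture":0.045},
    {"x":0.0025,"y":-0.0013,"z":0.0738,"aperture":0.045},
    {"x":0.0025,"y":-0.0013,"z":0.0738,"aperture":0.045},
    {"x":0.0025,"y":-0.0013,"z":0.0738,"aperture":0.045},
  ],
)

```text
clock: 6.25
eef_pos: [0.548, 0.1736, 0.0656]
tool_rot: [0.624, 0.782, 0.002, 0.001]
ft_force: [-1.5, -0.3, 5.3]
grip_width: 0.0515
grasp_force: 61.6
```

To row units: -0.19 m / 0.8 = -0.2375, -0.18 m / 0.8 = -0.225.

Request:
jog_arm(
  motion=[
    {"z":-0.075,"aperture":0.045},
    {"z":-0.15,"aperture":0.045},
    {"z":-0.225,"aperture":0.045},
    {"z":-0.2375,"aperture":0.045},
    {"z":-0.2375,"aperture":0.045},
  ],
)

```text
clock: 6.88
eef_pos: [0.5466, 0.1731, 0.2538]
tool_rot: [0.624, 0.782, 0.001, 0.001]
ft_force: [-0.1, 0.5, -1.8]
grip_width: 0.0518
grasp_force: 63.4
```

```bash
python3 - <<'E'
from h import *
o=telemetry.get_obs();c=vision.calibration("wrist");im=vision.camera("wrist");cv2.imwrite("pics/w4.png",im[:,:,::-1])
R=Rn.from_quat(o["tool_rot"]); print(o["eef_pos"],o["grip_width"],o["grasp_force"],o["ft_force"])
b=im.astype(int);m=((b[:,:,2]>b[:,:,0]+50)&(b[:,:,2]>b[:,:,1]+30)).astype(np.uint8)
n,l,s,ct=cv2.connectedComponentsWithStats(m)
for i in range(1,n):
    if s[i,4]>200: print(s[i],ct[i])
# predicted cap-top outline for cap centred on the tool axis, cap top 0.036 above TCP
for dx in(-.003,0,.003):
    P=np.array([proj(c,o["eef_pos"]+R.apply([dx+.0265*np.cos(u),.0265*np.sin(u),-.0335])) for u in np.linspace(0,6.28,60)])
    print(dx,P.min(0),P.max(0))
C=np.array([.6238,-.1455]);an=np.pi+1.2607-np.pi/3; m=C+.092*np.array([np.cos(an),np.sin(an)]);print(m)
delta([*m,.2557],down(.224))
E
```

```text
[0.54663878 0.17314346 0.25375416] 0.051753996317790985 63.428685665130615 [-0.06566344  0.46807736 -1.81288018]
[507  78  66  94 354] [525.61016949 115.66101695]
[ 545  103   95  110 4947] [610.597736   162.91348292]
[ 135  136   76   70 4035] [172.25873606 170.09095415]
[  254   223   137   144 15348] [322.02339067 295.89086526]
-0.003 [250.85543373 252.8604671 ] [395.06470794 375.50757238]
0 [250.33655094 244.9225435 ] [395.5842325  369.34051653]
0.003 [249.8101415 236.8622528] [396.11129338 363.08977936]
[ 0.53388888 -0.16499334]
rv [-0.001  0.    -0.   ] d [-0.3268 -0.0866 -0.0038]
```

To row units: -0.327 m / 0.8 = -0.4088, -0.05 m / 0.8 = -0.0625.

Request:
jog_arm(
  motion=[
    {"x":-0.05,"y":-0.0138,"aperture":0.045},
    {"x":-0.1125,"y":-0.03,"aperture":0.045},
    {"x":-0.175,"y":-0.0463,"aperture":0.045},
    {"x":-0.2375,"y":-0.0625,"aperture":0.045},
    {"x":-0.3,"y":-0.08,"aperture":0.045},
    {"x":-0.3625,"y":-0.0963,"aperture":0.045},
    {"x":-0.4088,"y":-0.1088,"aperture":0.045},
    {"x":-0.4088,"y":-0.1088,"aperture":0.045},
    {"x":-0.4088,"y":-0.1088,"z":0.025,"aperture":0.045},
    {"x":-0.4088,"y":-0.1088,"z":0.025,"aperture":0.045},
  ],
)

```text
clock: 8.18
eef_pos: [0.532, -0.1638, 0.229]
tool_rot: [0.623, 0.782, -0.001, -0.003]
ft_force: [-0.5, 0.4, -1.1]
grip_width: 0.0518
grasp_force: 63.4
```

```bash
python3 - <<'E'
from h import *
delta([.5339,-.165,.0866],down(.224))
E
```

```text
rv [-0.006 -0.004  0.001] d [-0.0022  0.0025  0.1424]
```

To row units: 0.1 m / 0.8 = 0.125, 0.08 m / 0.8 = 0.1.

Request:
jog_arm(
  motion=[
    {"x":-0.0025,"y":0.0025,"z":0.05,"aperture":0.045},
    {"x":-0.0025,"y":0.0025,"z":0.1,"aperture":0.045},
    {"x":-0.0025,"y":0.0025,"z":0.125,"aperture":0.045},
    {"x":-0.0025,"y":0.0025,"z":0.125,"aperture":0.045},
    {"x":-0.0025,"y":0.0025,"z":0.125,"aperture":0.045},
  ],
)

```text
clock: 8.8
eef_pos: [0.5371, -0.1663, 0.1334]
tool_rot: [0.623, 0.782, 0.0, 0.001]
ft_force: [0.9, -0.3, -1.0]
grip_width: 0.0519
grasp_force: 63.5
```

```bash
python3 - <<'E'
from h import *
delta([.5339,-.165,.0866],down(.224))
E
```

```text
rv [0.001 0.001 0.001] d [ 0.002  -0.0029  0.0468]
```

```bash
cat >> h.py <<'E'
def settle(n=8):
    P=[]
    for _ in range(n): vision.camera("wrist"); P.append(telemetry.get_obs()["eef_pos"])
    P=np.array(P); print("mean",P.mean(0).round(4),"sd",P.std(0).round(4)); return P.mean(0)
def delta2(pos,rot=None,n=6):
    p=settle(n); R0=Rn.from_quat(telemetry.get_obs()["tool_rot"]); R1=rot or R0
    print("rv",(R0.inv()*R1).as_rotvec().round(3),"d",R0.inv().apply(np.array(pos)-p).round(4))
E
python3 -c "
from h import *
delta2([.5339,-.165,.0866],down(.224),8)"
```

```text
mean [ 0.5371 -0.1667  0.1335] sd [0.0003 0.0001 0.0004]
rv [ 0.001  0.    -0.   ] d [ 0.0024 -0.0027  0.0468]
```

To row units: 0.025 m / 0.8 = 0.0313, 0.01 m / 0.8 = 0.0125.

Request:
jog_arm(
  motion=[
    {"x":0.0025,"y":-0.0038,"aperture":0.045},
    {"x":0.0025,"y":-0.0038,"z":0.0125,"aperture":0.045},
    {"x":0.0025,"y":-0.0038,"z":0.0313,"aperture":0.045},
    {"x":0.0025,"y":-0.0038,"z":0.0313,"aperture":0.045},
  ],
)

```text
clock: 9.7
eef_pos: [0.5345, -0.1651, 0.1065]
tool_rot: [0.624, 0.782, 0.001, 0.001]
ft_force: [5.1, 0.6, -5.2]
grip_width: 0.0518
grasp_force: 65.3
```

```bash
python3 -c "
from h import *
delta2([.5339,-.165,.0866],down(.224),3);print(telemetry.get_obs()['ft_force'])"
```

```text
mean [ 0.5345 -0.1651  0.1067] sd [0. 0. 0.]
rv [ 0.003 -0.     0.   ] d [ 0.0002 -0.0006  0.0201]
[ 5.62599098  1.19348251 -4.67058743]
```

To row units: 0.018 m / 0.8 = 0.0225, 0.01 m / 0.8 = 0.0125.

Request:
jog_arm(
  motion=[
    {"y":0.0025,"aperture":0.045},
    {"y":0.0025,"z":0.0125,"aperture":0.045},
    {"y":0.0025,"z":0.0225,"aperture":0.045},
    {"y":0.0025,"z":0.0225,"aperture":0.045},
  ],
)

```text
clock: 10.35
eef_pos: [0.5347, -0.1647, 0.0882]
tool_rot: [0.624, 0.782, 0.0, -0.001]
ft_force: [2.9, 0.6, -3.1]
grip_width: 0.0519
grasp_force: 65.7
```

```bash
python3 -c "
from h import *
delta2([.5339,-.165,.0866],down(.224),2);print(telemetry.get_obs()['ft_force'])"
```

```text
mean [ 0.5347 -0.1648  0.0887] sd [0.     0.     0.0001]
rv [-0.001 -0.     0.   ] d [-0.0001 -0.0009  0.0021]
[ 2.30099704  0.70542407 -2.15527643]
```

To row units: 0.002 m / 0.8 = 0.0025.

Request:
jog_arm(
  motion=[
    {"z":0.0025,"aperture":0.045},
    {"z":0.0025,"aperture":0.065},
    {"z":0.0025,"aperture":0.065},
    {"z":0.0025,"aperture":0.065},
  ],
)

```text
clock: 10.95
eef_pos: [0.5347, -0.165, 0.0874]
tool_rot: [0.624, 0.782, -0.0, -0.0]
ft_force: [-1.1, 0.0, 0.0]
grip_width: 0.0648
grasp_force: 0.0
```

Request:
jog_arm(
  motion=[
    {"z":-0.0375,"aperture":0.065},
    {"z":-0.1125,"aperture":0.065},
    {"z":-0.1875,"aperture":0.065},
    {"z":-0.2125,"aperture":0.065},
    {"z":-0.2125,"aperture":0.065},
  ],
)

```text
clock: 11.58
eef_pos: [0.5359, -0.1653, 0.2595]
tool_rot: [0.624, 0.782, 0.001, 0.002]
ft_force: [-0.1, 0.3, -0.3]
grip_width: 0.0648
grasp_force: 0.0
```

```bash
python3 - <<'E'
from h import *
o=telemetry.get_obs();c=vision.calibration("wrist");im=vision.camera("wrist");cv2.imwrite("pics/w5.png",im[:,:,::-1])
b=im.astype(int);m=((b[:,:,2]>b[:,:,0]+50)&(b[:,:,2]>b[:,:,1]+30)).astype(np.uint8)
n,l,s,ct=cv2.connectedComponentsWithStats(m)
print(o["eef_pos"])
for i in range(1,n):
    if s[i,4]>200: print(s[i],ct[i],ray(c,ct[i],.118))
delta([.6235,-.1455,.25],down(-.3))
E
```

```text
[ 0.53594767 -0.16530293  0.25954489]
[ 287  151   62   62 2895] [317.57720207 182.33333333] [ 0.5321462  -0.16431513  0.118     ]
[  73  193   74   64 3625] [109.95310345 224.17544828] [ 0.36379411 -0.24098772  0.118     ]
[ 232  300  117   81 5981] [288.11670289 344.76492225] [ 0.53983619 -0.33244701  0.118     ]
[359 325  49  49 957] [380.20898642 346.66039707] [ 0.62921026 -0.31485929  0.118     ]
rv [0.001 0.    0.524] d [-0.0006  0.0906  0.0076]
```

To row units: 0.091 m / 0.8 = 0.1138, 0.09 m / 0.8 = 0.1125, 0.53 rad / 1.5708 = 0.3374.

Request:
jog_arm(
  motion=[
    {"drz":0.1146,"y":0.0563,"z":0.0088,"aperture":0.05},
    {"drz":0.2292,"y":0.1125,"z":0.0088,"aperture":0.05},
    {"drz":0.3361,"y":0.1138,"z":0.0088,"aperture":0.05},
    {"drz":0.3374,"y":0.1138,"z":0.0088,"aperture":0.05},
    {"drz":0.3374,"y":0.1138,"z":0.0088,"aperture":0.05},
  ],
)

```text
clock: 12.25
eef_pos: [0.6228, -0.1447, 0.2491]
tool_rot: [0.806, 0.592, -0.001, -0.001]
ft_force: [0.3, 0.0, 0.7]
grip_width: 0.0499
grasp_force: 0.0
```

```bash
python3 -c "
from h import *
delta2([.6235,-.1455,.137],down(-.31),3)"
```

```text
mean [ 0.623  -0.1449  0.2501] sd [0.0001 0.     0.0003]
rv [0.    0.    0.005] d [-0.0004  0.0006  0.1131]
```

To row units: 0.113 m / 0.8 = 0.1413, 0.11 m / 0.8 = 0.1375, 0.005 rad / 1.5708 = 0.0032.

Request:
jog_arm(
  motion=[
    {"drz":0.0032,"z":0.075,"aperture":0.05},
    {"drz":0.0032,"z":0.1375,"aperture":0.05},
    {"drz":0.0032,"z":0.1413,"aperture":0.05},
    {"drz":0.0032,"z":0.1413,"aperture":0.02},
    {"drz":0.0032,"z":0.1413,"aperture":0.02},
    {"drz":0.0032,"z":0.1413,"aperture":0.02},
  ],
)

```text
clock: 13.15
eef_pos: [0.6239, -0.1447, 0.1406]
tool_rot: [0.808, 0.589, 0.001, 0.001]
ft_force: [-5.1, 1.9, 4.3]
grip_width: 0.0228
grasp_force: 61.3
```

```bash
python3 -c "
from h import *
delta2([.6235,-.1455,.137],down(-.31),2);print(telemetry.get_obs()['ft_force'])"
```

```text
mean [ 0.6239 -0.1447  0.1405] sd [0. 0. 0.]
rv [ 0.002 -0.    -0.001] d [-0.0009 -0.0002  0.0035]
[-5.10054767  2.00406504  4.99025524]
```

Units first: shifts go in shares of 800 mm and turns go in shares of 90 degrees. So -1.057 rad / 1.5708 = -0.6729.

Request:
jog_arm(
  motion=[
    {"drz":-0.0828,"aperture":0.02},
    {"drz":-0.1655,"aperture":0.02},
    {"drz":-0.2483,"aperture":0.02},
    {"drz":-0.331,"aperture":0.02},
    {"drz":-0.4138,"aperture":0.02},
    {"drz":-0.4966,"aperture":0.02},
    {"drz":-0.5793,"aperture":0.02},
    {"drz":-0.6729,"aperture":0.02},
    {"drz":-0.6729,"aperture":0.02},
    {"drz":-0.6729,"aperture":0.02},
  ],
)

```text
clock: 14.5
eef_pos: [0.6237, -0.1448, 0.1406]
tool_rot: [0.401, 0.916, 0.0, 0.001]
ft_force: [-5.9, 1.8, 5.6]
grip_width: 0.0226
grasp_force: 61.3
```

```bash
python3 -c "
from h import *
delta2([.6235,-.1455,.137],down(.747),2);print(telemetry.get_obs()['ft_force'])"
```

```text
mean [ 0.6238 -0.1448  0.1405] sd [0. 0. 0.]
rv [ 0.001  0.002 -0.001] d [-0.0003 -0.0007  0.0035]
[-6.75706225  1.21644423  5.63589107]
```

To row units: -0.115 m / 0.8 = -0.1438, -0.06 m / 0.8 = -0.075.

Request:
jog_arm(
  motion=[
    {"aperture":0.05},
    {"aperture":0.05},
    {"z":-0.075,"aperture":0.05},
    {"z":-0.1438,"aperture":0.06},
    {"z":-0.1438,"aperture":0.06},
    {"z":-0.1438,"aperture":0.06},
  ],
)

```text
clock: 15.35
eef_pos: [0.624, -0.1448, 0.2526]
tool_rot: [0.401, 0.916, 0.0, 0.001]
ft_force: [-0.5, 0.6, -0.2]
grip_width: 0.0603
grasp_force: 0.0
```

```bash
python3 - <<'E'
from h import *
c=vision.calibration("wrist");im=vision.camera("wrist");cv2.imwrite("pics/w6.png",im[:,:,::-1]);np.savez("w6",**c)
delta([.374,-.363,.25],down(.224))
E
```

```text
rv [-0.001 -0.001  0.522] d [ 0.0089 -0.3313  0.0016]
```

To row units: -0.331 m / 0.8 = -0.4138, -0.3 m / 0.8 = -0.375, 0.522 rad / 1.5708 = 0.3323.

Request:
jog_arm(
  motion=[
    {"drz":0.0764,"x":0.0013,"y":-0.0625,"aperture":0.06},
    {"drz":0.1528,"x":0.0038,"y":-0.125,"aperture":0.06},
    {"drz":0.2292,"x":0.005,"y":-0.1875,"aperture":0.06},
    {"drz":0.3323,"x":0.0063,"y":-0.25,"aperture":0.06},
    {"drz":0.3323,"x":0.0075,"y":-0.3125,"aperture":0.06},
    {"drz":0.3323,"x":0.01,"y":-0.375,"aperture":0.06},
    {"drz":0.3323,"x":0.0113,"y":-0.4138,"z":0.0013,"aperture":0.06},
    {"drz":0.3323,"x":0.0113,"y":-0.4138,"z":0.0013,"aperture":0.06},
    {"drz":0.3323,"x":0.0113,"y":-0.4138,"z":0.0013,"aperture":0.06},
  ],
)

```text
clock: 16.52
eef_pos: [0.3744, -0.3622, 0.2502]
tool_rot: [0.624, 0.782, 0.0, -0.001]
ft_force: [0.3, 0.1, 0.1]
grip_width: 0.0598
grasp_force: 0.0
```

```bash
python3 - <<'E'
from h import *
settle(2)
c=vision.calibration("wrist");im=vision.camera("wrist");cv2.imwrite("pics/w7.png",im[:,:,::-1]);np.savez("w7",**c)
print(proj(c,[.374,-.362,.104]),proj(c,[.374,-.362,0]))
S=3; a=cv2.imread("pics/w6.png"); c6=dict(np.load("w6.npz"))
C=np.array([.6238,-.1455]); an=np.pi+.224; m=C+.092*np.array([np.cos(an),np.sin(an)])
u,v=proj(c6,[*m,.055]).astype(int); x0,y0=max(u-65,0),max(v-65,0)
A=cv2.resize(a[y0:y0+130,x0:x0+130],None,fx=S,fy=S,interpolation=cv2.INTER_CUBIC)
p=np.array([(proj(c6,[m[0]+.035*np.cos(t),m[1]+.035*np.sin(t),.055])-[x0,y0]+.5)*S for t in np.linspace(0,6.28,60)]).astype(int)
cv2.polylines(A,[p],True,(0,0,255),1)
b=im[:,:,::-1]; u,v=proj(c,[.374,-.362,.08]).astype(int); X,Y=max(u-65,0),max(v-65,0)
B=cv2.resize(b[Y:Y+130,X:X+130],None,fx=S,fy=S,interpolation=cv2.INTER_CUBIC)
print("crop",X,Y,A.shape,B.shape)
cv2.imwrite("pics/ov2.png",np.hstack([A,B]))
E
```

```text
mean [ 0.3749 -0.3619  0.2505] sd [0.0001 0.     0.0001]
[321.24956465 183.2428157 ] [321.45831761 159.67773156]
crop 256 111 (390, 390, 3) (390, 390, 3)
```

View pics/ov2.png

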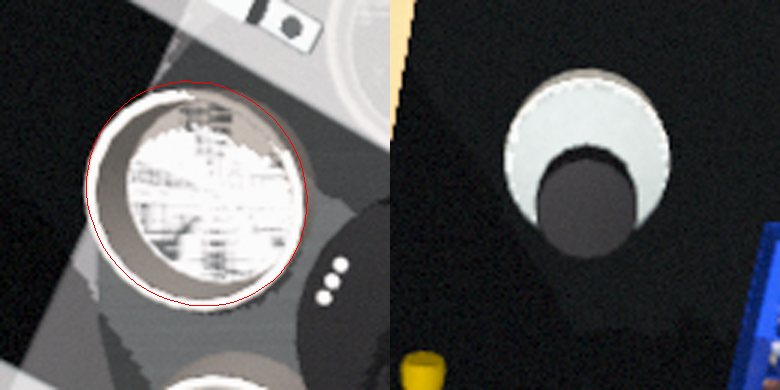

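In the left crop, the pocket 3 rim sits about 2 px below the prediction, so its target is about (.5352,-.167). In the right crop, the narrow cap top is centred at pixel (321.8,180.3).

```bash
python3 - <<'E'
from h import *
c=dict(np.load("w7.npz")); p=ray(c,(321.8,180.3),.104); print(p)
delta([p[0],p[1],.072],down(.224))
E
```

```text
[ 0.37388096 -0.35935969  0.104     ]
rv [-0.    -0.001  0.002] d [ 0.0027 -0.0007  0.1788]
```

To row units: 0.125 m / 0.8 = 0.1563, 0.1 m / 0.8 = 0.125.

Request:
jog_arm(
  motion=[
    {"x":0.0038,"y":-0.0013,"z":0.0625,"aperture":0.06},
    {"x":0.0038,"y":-0.0013,"z":0.125,"aperture":0.06},
    {"x":0.0038,"y":-0.0013,"z":0.1563,"aperture":0.06},
    {"x":0.0038,"y":-0.0013,"z":0.1563,"aperture":0.06},
  ],
)

```text
clock: 17.18
eef_pos: [0.3721, -0.358, 0.1241]
tool_rot: [0.623, 0.782, 0.0, -0.003]
ft_force: [0.3, -0.1, 0.6]
grip_width: 0.0597
grasp_force: 0.0
```

```bash
python3 -c "
from h import *
delta2([.3739,-.3594,.072],down(.224),2)"
```

```text
mean [ 0.3734 -0.3596  0.1265] sd [0.0003 0.0004 0.0006]
rv [0.001 0.001 0.001] d [0.0001 0.0005 0.0545]
```

To row units: 0.054 m / 0.8 = 0.0675, 0.03 m / 0.8 = 0.0375.

Request:
jog_arm(
  motion=[
    {"z":0.0375,"aperture":0.06},
    {"z":0.0675,"aperture":0.06},
    {"z":0.0675,"aperture":0.06},
    {"z":0.0675,"aperture":0.02},
    {"z":0.0675,"aperture":0.02},
    {"z":0.0675,"aperture":0.02},
    {"z":0.0675,"aperture":0.02},
  ],
)

```text
clock: 18.15
eef_pos: [0.374, -0.3613, 0.0744]
tool_rot: [0.624, 0.782, -0.0, 0.002]
ft_force: [-0.3, -0.2, 5.3]
grip_width: 0.0284
grasp_force: 59.1
```

```bash
python3 -c "
from h import *
settle(1)"
```

```text
mean [ 0.374  -0.3613  0.0744] sd [0. 0. 0.]
```

Request:
jog_arm(
  motion=[
    {"z":-0.0375,"aperture":0.02},
    {"z":-0.1,"aperture":0.02},
    {"z":-0.1625,"aperture":0.02},
    {"z":-0.225,"aperture":0.02},
    {"z":-0.225,"aperture":0.02},
    {"z":-0.225,"aperture":0.02},
  ],
)

```text
clock: 18.95
eef_pos: [0.3725, -0.3597, 0.2518]
tool_rot: [0.624, 0.782, 0.0, -0.0]
ft_force: [-0.0, -0.1, -3.0]
grip_width: 0.0283
grasp_force: 59.6
```

```bash
python3 -c "
from h import *
delta2([.5352,-.167,.25],down(.224),2); cv2.imwrite('pics/w8.png',vision.camera('wrist')[:,:,::-1])"
```

```text
mean [ 0.372  -0.3593  0.2507] sd [0.0001 0.0001 0.0002]
rv [-0.002 -0.003 -0.   ] d [0.1512 0.2018 0.0007]
```

To row units: 0.202 m / 0.8 = 0.2525, 0.138 m / 0.8 = 0.1725.

Request:
jog_arm(
  motion=[
    {"x":0.03,"y":0.04,"aperture":0.02},
    {"x":0.0675,"y":0.09,"aperture":0.02},
    {"x":0.105,"y":0.14,"aperture":0.02},
    {"x":0.1425,"y":0.19,"aperture":0.02},
    {"x":0.1725,"y":0.23,"aperture":0.02},
    {"x":0.1875,"y":0.2525,"aperture":0.02},
    {"x":0.1875,"y":0.2525,"aperture":0.02},
    {"x":0.1875,"y":0.2525,"z":0.0625,"aperture":0.02},
    {"x":0.1875,"y":0.2525,"z":0.125,"aperture":0.02},
    {"x":0.1875,"y":0.2525,"z":0.125,"aperture":0.02},
  ],
)

```text
clock: 20.35
eef_pos: [0.5316, -0.1689, 0.1478]
tool_rot: [0.624, 0.781, -0.002, -0.005]
ft_force: [0.3, -0.4, -1.6]
grip_width: 0.0285
grasp_force: 59.8
```

```bash
python3 -c "
from h import *
delta2([.5355,-.1685,.0954],down(.224),3);print(telemetry.get_obs()['ft_force'])"
```

```text
mean [ 0.536  -0.1699  0.153 ] sd [0.0014 0.0003 0.0015]
rv [ 0.003  0.002 -0.001] d [ 0.0016 -0.0004  0.0576]
[-0.30250755  0.68185572 -0.49796989]
```

Bottle bottom is at about .079, just over the rim. Now inserting.

To row units: 0.04 m / 0.8 = 0.05, 0.025 m / 0.8 = 0.0313.

Request:
jog_arm(
  motion=[
    {"x":0.0013,"z":0.0125,"aperture":0.02},
    {"x":0.0013,"z":0.0313,"aperture":0.02},
    {"x":0.0013,"z":0.05,"aperture":0.02},
    {"x":0.0013,"z":0.05,"aperture":0.02},
  ],
)

```text
clock: 21.0
eef_pos: [0.5347, -0.1674, 0.1102]
tool_rot: [0.624, 0.782, -0.001, -0.002]
ft_force: [-0.2, 0.0, -1.4]
grip_width: 0.0284
grasp_force: 59.9
```

```bash
python3 -c "
from h import *
delta2([.5355,-.1685,.0954],down(.224),3);print(telemetry.get_obs()['ft_force'])"
```

```text
mean [ 0.536  -0.1678  0.1118] sd [0.0004 0.0002 0.0005]
rv [0. 0. 0.] d [-0.0006 -0.0006  0.0164]
[ 0.90758926  0.3284991  -2.00848534]
```

To row units: 0.017 m / 0.8 = 0.0213, 0.008 m / 0.8 = 0.01.

Request:
jog_arm(
  motion=[
    {"y":-0.0013,"z":0.01,"aperture":0.02},
    {"y":-0.0013,"z":0.0213,"aperture":0.02},
    {"y":-0.0013,"z":0.0213,"aperture":0.02},
  ],
)

```text
clock: 21.52
eef_pos: [0.535, -0.1681, 0.0948]
tool_rot: [0.624, 0.782, -0.0, -0.0]
ft_force: [0.5, 0.9, -1.3]
grip_width: 0.0286
grasp_force: 60.0
```

```bash
python3 -c "
from h import *
delta2([.5355,-.1685,.0954],down(.224),3);print(telemetry.get_obs()['ft_force'])"
```

```text
mean [ 0.535  -0.1681  0.0949] sd [0.     0.     0.0001]
rv [-0.001 -0.    -0.   ] d [-0.0005  0.0004 -0.0005]
[ 0.05172797  0.45794724 -1.50759231]
```

To row units: -0.16 m / 0.8 = -0.2, -0.15 m / 0.8 = -0.1875.

Request:
jog_arm(
  motion=[
    {"aperture":0.045},
    {"aperture":0.045},
    {"z":-0.0375,"aperture":0.045},
    {"z":-0.1125,"aperture":0.045},
    {"z":-0.1875,"aperture":0.045},
    {"z":-0.2,"aperture":0.045},
  ],
)

```text
clock: 22.42
eef_pos: [0.5378, -0.1689, 0.2612]
tool_rot: [0.624, 0.782, 0.002, 0.005]
ft_force: [0.6, 0.5, 0.5]
grip_width: 0.0456
grasp_force: 0.0
```

```bash
python3 - <<'E'
from h import *
cv2.imwrite('pics/w9.png',vision.camera('wrist')[:,:,::-1])
delta([.48,.323,.25],down(1.44))
E
```

```text
rv [ 0.004  0.008 -1.216] d [0.4922 0.0534 0.0082]
```

To row units: 0.492 m / 0.8 = 0.615, 0.46 m / 0.8 = 0.575, -1.216 rad / 1.5708 = -0.7741.

Request:
jog_arm(
  motion=[
    {"drz":-0.0637,"x":0.0625,"y":0.0063,"z":0.0063,"aperture":0.05},
    {"drz":-0.1592,"x":0.1375,"y":0.015,"z":0.0063,"aperture":0.05},
    {"drz":-0.2546,"x":0.2125,"y":0.0225,"z":0.0063,"aperture":0.05},
    {"drz":-0.3501,"x":0.2875,"y":0.0313,"z":0.0063,"aperture":0.05},
    {"drz":-0.4456,"x":0.3625,"y":0.04,"z":0.0063,"aperture":0.05},
    {"drz":-0.5411,"x":0.4375,"y":0.0475,"z":0.0063,"aperture":0.05},
    {"drz":-0.6366,"x":0.5125,"y":0.0563,"z":0.0063,"aperture":0.05},
    {"drz":-0.7321,"x":0.575,"y":0.0625,"z":0.0063,"aperture":0.05},
    {"drz":-0.7741,"x":0.615,"y":0.0663,"z":0.0063,"aperture":0.05},
    {"drz":-0.7741,"x":0.615,"y":0.0663,"z":0.0063,"aperture":0.05},
  ],
)

```text
clock: 23.72
eef_pos: [0.4762, 0.3252, 0.2478]
tool_rot: [0.063, 0.998, -0.001, -0.001]
ft_force: [0.5, 0.1, -0.3]
grip_width: 0.0499
grasp_force: 0.0
```

```bash
python3 - <<'E'
from h import *
np.set_printoptions(precision=4,suppress=True)
settle(3)
c=vision.calibration("wrist");im=vision.camera("wrist");cv2.imwrite("pics/w10.png",im[:,:,::-1]);np.savez("w10",**c)
print("pred",proj(c,[.4416,.329,.0055]),proj(c,[.5867,.31,.0055]))
g=cv2.cvtColor(im,cv2.COLOR_RGB2GRAY); m=np.zeros_like(g)
p,q=proj(c,[.4416,.329,.0055]),proj(c,[.5867,.31,.0055])
cv2.line(m,tuple(p.astype(int)),tuple(q.astype(int)),255,40)
b=((g>90)&(m>0)).astype(np.uint8)
n,l,s,ct=cv2.connectedComponentsWithStats(b); i=1+np.argmax(s[1:,4]); print(s[i])
pts=np.argwhere(l==i)[:,::-1]; W=np.array([ray(c,x,.0065)[:2] for x in pts])
vx,vy,x0,y0=cv2.fitLine(W.astype(np.float32),cv2.DIST_L2,0,.01,.01).ravel()
d=np.array([vx,vy]); d*=np.sign(vx); t=(W-[x0,y0])@d
print("ang",np.arctan2(*d[::-1]),"shoulder",np.array([x0,y0])+d*t.min(),"tip",np.array([x0,y0])+d*t.max(),"len",np.ptp(t))
E
```

```text
mean [0.4769 0.323  0.2486] sd [0.0003 0.0006 0.0004]
pred [324.7224 128.7222] [324.711  250.6317]
[ 320  131   11  123 1216]
ang -0.14358816 shoulder [0.444  0.3297] tip [0.5893 0.3087] len 0.14676469314101614
```

```bash
python3 - <<'E'
from h import *
delta([.4176,.3335,.06],down(1.4272))
E
```

```text
rv [-0.001 -0.001  0.011] d [0.0607 0.0036 0.1895]
```

To row units: 0.189 m / 0.8 = 0.2363, 0.15 m / 0.8 = 0.1875, 0.011 rad / 1.5708 = 0.007.

Request:
jog_arm(
  motion=[
    {"drz":0.007,"x":0.0375,"y":0.0025,"z":0.0625,"aperture":0.042},
    {"drz":0.007,"x":0.075,"y":0.0038,"z":0.125,"aperture":0.042},
    {"drz":0.007,"x":0.0763,"y":0.0038,"z":0.1875,"aperture":0.042},
    {"drz":0.007,"x":0.0763,"y":0.0038,"z":0.2363,"aperture":0.042},
    {"drz":0.007,"x":0.0763,"y":0.0038,"z":0.2363,"aperture":0.042},
    {"drz":0.007,"x":0.0763,"y":0.0038,"z":0.2363,"aperture":0.042},
  ],
)

```text
clock: 24.68
eef_pos: [0.4188, 0.3343, 0.0628]
tool_rot: [0.072, 0.997, 0.001, 0.001]
ft_force: [0.3, 0.6, -0.4]
grip_width: 0.0423
grasp_force: 0.0
```

```bash
python3 - <<'E'
from h import *
delta2([.4176,.3335,.006],down(1.4272),3)
E
```

```text
mean [0.4193 0.335  0.0635] sd [0.     0.0001 0.0001]
rv [0.003 0.003 0.001] d [ 0.0016 -0.0019  0.0575]
```

To row units: 0.055 m / 0.8 = 0.0688, 0.05 m / 0.8 = 0.0625.

Request:
jog_arm(
  motion=[
    {"x":0.0013,"y":-0.0025,"z":0.0375,"aperture":0.042},
    {"x":0.0013,"y":-0.0025,"z":0.0625,"aperture":0.042},
    {"x":0.0013,"y":-0.0025,"z":0.0688,"aperture":0.042},
    {"x":0.0013,"y":-0.0025,"z":0.0688,"aperture":0.042},
  ],
)

```text
clock: 25.32
eef_pos: [0.4169, 0.3329, 0.0072]
tool_rot: [0.071, 0.997, 0.0, 0.0]
ft_force: [0.0, 0.7, -0.2]
grip_width: 0.042
grasp_force: 0.0
```

```bash
python3 -c "
from h import *
delta2([.4176,.3335,.006],down(1.4272),2);print(telemetry.get_obs()['ft_force'])"
```

```text
mean [0.4172 0.3331 0.0075] sd [0. 0. 0.]
rv [0.002 0.002 0.002] d [-0.0004  0.0005  0.0015]
[ 0.9351662  -0.04990596  0.51578352]
```

To row units: 0.002 m / 0.8 = 0.0025.

Request:
jog_arm(
  motion=[
    {"z":0.0025,"aperture":0.01},
    {"z":0.0025,"aperture":0.01},
    {"z":0.0025,"aperture":0.01},
    {"z":0.0025,"aperture":0.01},
  ],
)

```text
clock: 25.92
eef_pos: [0.417, 0.333, 0.0052]
tool_rot: [0.071, 0.997, 0.001, 0.001]
ft_force: [0.1, 1.0, 5.4]
grip_width: 0.0191
grasp_force: 59.6
```

```bash
python3 -c "
from h import *
settle(2);o=telemetry.get_obs();y=Rn.from_quat(o['tool_rot']).as_matrix();print(y[:,1:],o['ft_force'])"
```

```text
mean [0.417  0.333  0.0051] sd [0. 0. 0.]
[[ 0.14126515  0.00144464]
 [ 0.98997063  0.00133118]
 [ 0.00152191 -0.99999807]] [0.02663478 0.84081295 5.72634328]
```

Request:
jog_arm(
  motion=[
    {"z":-0.0375,"aperture":0.01},
    {"z":-0.1,"aperture":0.01},
    {"z":-0.175,"aperture":0.01},
    {"z":-0.2375,"aperture":0.01},
    {"z":-0.275,"aperture":0.01},
    {"z":-0.275,"aperture":0.01},
  ],
)

```text
clock: 26.78
eef_pos: [0.4173, 0.3332, 0.2265]
tool_rot: [0.071, 0.997, 0.002, 0.002]
ft_force: [0.2, -0.3, -1.1]
grip_width: 0.019
grasp_force: 58.9
```

```bash
python3 - <<'E'
from h import *
C=np.array([.6238,-.1455]);R=Rn.from_euler('z',.224)
for y in(.27,.091): print(y,C+R.apply([-.1,y,0])[:2])
b=C+R.apply([-.1,.27,0])[:2]
delta2([*b,.2],down(.224),3)
E
```

```text
0.27 [0.46632283 0.09554137]
0.091 [ 0.50608436 -0.07898662]
mean [0.4158 0.332  0.2232] sd [0.0004 0.0003 0.0009]
rv [-4.000e-03 -1.000e-03  1.205e+00] d [-0.0835 -0.2269  0.0236]
```

To row units: -0.226 m / 0.8 = -0.2825, -0.202 m / 0.8 = -0.2525, 0.43 rad / 1.5708 = 0.2737.

Request:
jog_arm(
  motion=[
    {"drz":0.0828,"x":-0.0113,"y":-0.0313,"aperture":0.01},
    {"drz":0.1783,"x":-0.0225,"y":-0.0625,"aperture":0.01},
    {"drz":0.2737,"x":-0.035,"y":-0.095,"aperture":0.01},
    {"drz":0.3692,"x":-0.0463,"y":-0.1263,"aperture":0.01},
    {"drz":0.4647,"x":-0.0575,"y":-0.1575,"aperture":0.01},
    {"drz":0.5602,"x":-0.07,"y":-0.1888,"aperture":0.01},
    {"drz":0.6557,"x":-0.0813,"y":-0.22,"aperture":0.01},
    {"drz":0.7512,"x":-0.0925,"y":-0.2525,"aperture":0.01},
    {"drz":0.7684,"x":-0.1038,"y":-0.2825,"z":0.025,"aperture":0.01},
    {"drz":0.7684,"x":-0.1038,"y":-0.2825,"z":0.025,"aperture":0.01},
  ],
)

```text
clock: 28.18
eef_pos: [0.4643, 0.0952, 0.2009]
tool_rot: [0.625, 0.78, -0.003, -0.002]
ft_force: [-1.8, -0.0, -0.4]
grip_width: 0.0189
grasp_force: 58.9
```

```bash
python3 - <<'E'
from h import *
delta2([.4663,.0955,.1426],down(.224),4)
E
```

```text
mean [0.4657 0.097  0.2032] sd [0.0005 0.0005 0.0008]
rv [-0.001 -0.    -0.001] d [-0.0016  0.0003  0.0606]
```

To row units: 0.06 m / 0.8 = 0.075, 0.03 m / 0.8 = 0.0375.

Request:
jog_arm(
  motion=[
    {"x":-0.0013,"z":0.0375,"aperture":0.01},
    {"x":-0.0013,"z":0.075,"aperture":0.01},
    {"x":-0.0013,"z":0.075,"aperture":0.01},
    {"x":-0.0013,"z":0.075,"aperture":0.01},
  ],
)

```text
clock: 28.88
eef_pos: [0.4674, 0.0966, 0.1455]
tool_rot: [0.624, 0.781, 0.001, 0.001]
ft_force: [0.7, 0.8, -0.6]
grip_width: 0.0189
grasp_force: 58.9
```

```bash
python3 - <<'E'
from h import *
delta2([.4663,.0955,.1426],down(.224),4)
c=vision.calibration("top"); a=cv2.imread("pics/w2.png")
t=vision.camera("top")[:,:,::-1]; w=vision.camera("wrist")[:,:,::-1]; s=vision.camera("scene")[:,:,::-1]
cv2.imwrite("pics/t11.png",t);cv2.imwrite("pics/w11.png",w);cv2.imwrite("pics/s11.png",s)
cs=vision.calibration("scene");cw=vision.calibration("wrist")
C=np.array([.6238,-.1455]);R=Rn.from_euler('z',.224)
e=np.r_[C,.143]+R.apply([-.1,.066,0]); tip=np.r_[C,.143]+R.apply([-.1,.097,0])
for n,k in(("top",c),("scene",cs),("wrist",cw)): print(n,proj(k,e),proj(k,tip))
E
```

```text
mean [0.4678 0.0965 0.1458] sd [0.0001 0.0001 0.0001]
rv [ 0.003  0.    -0.002] d [-0.0006 -0.0017  0.0032]
top [363.68381708 204.18406653] [352.42568317 206.79108888]
scene [306.97902618 174.0737112 ] [315.90478513 175.92054845]
wrist [322.07383445 550.20829946] [321.9331322  517.54626533]
```

To row units: 0.003 m / 0.8 = 0.0038, -0.002 m / 0.8 = -0.0025, -0.001 rad / 1.5708 = -0.0006.

Request:
jog_arm(
  motion=[
    {"drz":-0.0006,"x":-0.0013,"y":-0.0025,"z":0.0038,"aperture":0.01},
    {"drz":-0.0006,"x":-0.0013,"y":-0.0025,"z":0.0038,"aperture":0.01},
    {"drz":-0.0006,"x":-0.0013,"y":-0.0025,"z":0.0038,"aperture":0.01},
  ],
)

```text
clock: 29.6
eef_pos: [0.4649, 0.0945, 0.1412]
tool_rot: [0.624, 0.781, -0.0, -0.0]
ft_force: [0.2, 0.4, -0.9]
grip_width: 0.0189
grasp_force: 58.9
```

```bash
python3 - <<'E'
from h import *
delta2([.4663,.0955,.1426],down(.224),4)
out=[]
C=np.array([.6238,-.1455]);R=Rn.from_euler('z',.224); S=6
for n in("top","scene"):
    k=vision.calibration(n); im=vision.camera(n)[:,:,::-1].copy()
    e=np.r_[C,.143]+R.apply([-.1,.066,0]); u,v=proj(k,e).astype(int)
    a=cv2.resize(im[v-33:v+33,u-33:u+33],None,fx=S,fy=S,interpolation=cv2.INTER_CUBIC)
    out.append(a)
cv2.imwrite("pics/ov3.png",np.hstack(out))
E
```

```text
mean [0.465  0.0945 0.1413] sd [0. 0. 0.]
rv [ 0.    -0.    -0.001] d [ 0.0006  0.0014 -0.0013]
```

View pics/ov3.png

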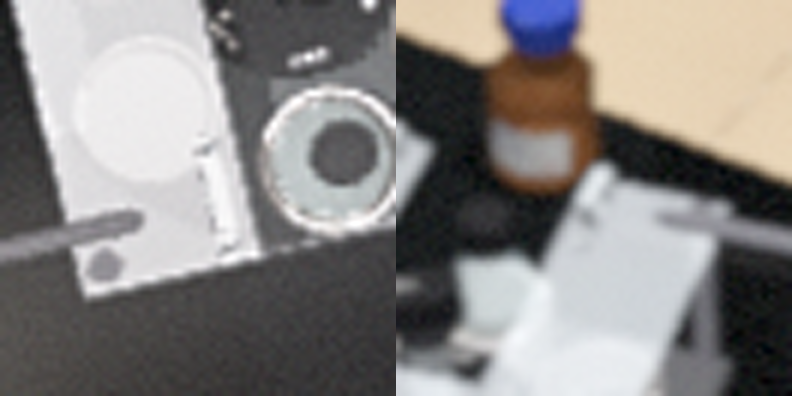

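To row units: -0.02 m / 0.8 = -0.025, 0.0014 m / 0.8 = 0.0018.

Request:
jog_arm(
  motion=[
    {"y":0.0018,"z":-0.0013,"aperture":0.01},
    {"x":-0.0125,"y":0.0018,"z":-0.0013,"aperture":0.01},
    {"x":-0.025,"y":0.0018,"z":-0.0013,"aperture":0.01},
    {"x":-0.025,"y":0.0018,"z":-0.0013,"aperture":0.01},
  ],
)

```text
clock: 30.4
eef_pos: [0.471, 0.0744, 0.1423]
tool_rot: [0.625, 0.781, -0.0, 0.0]
ft_force: [-0.4, -0.1, -0.3]
grip_width: 0.0191
grasp_force: 58.9
```

```bash
python3 - <<'E'
from h import *
C=np.array([.6238,-.1455]);R=Rn.from_euler('z',.224)
b=C+R.apply([-.1,.23,0])[:2]
delta2([*b,.1426],down(.224),4);print(telemetry.get_obs()['ft_force'])
E
```

```text
mean [0.4708 0.0751 0.1423] sd [0.     0.0002 0.    ]
rv [-0.    -0.    -0.001] d [-0.0191  0.0002 -0.0003]
[-0.09285758  0.26768033 -0.4651251 ]
```

Well aligned, so I'm moving the tip into the first eye.

To row units: -0.02 m / 0.8 = -0.025, -0.01 m / 0.8 = -0.0125.

Request:
jog_arm(
  motion=[
    {"x":-0.0125,"aperture":0.01},
    {"x":-0.025,"aperture":0.01},
    {"x":-0.025,"aperture":0.01},
  ],
)

```text
clock: 30.98
eef_pos: [0.4754, 0.055, 0.1423]
tool_rot: [0.625, 0.781, 0.0, 0.0]
ft_force: [-0.1, 0.3, -0.9]
grip_width: 0.0191
grasp_force: 58.9
```

```bash
python3 - <<'E'
from h import *
C=np.array([.6238,-.1455]);R=Rn.from_euler('z',.224)
b=C+R.apply([-.1,.2,0])[:2]
delta2([*b,.1426],down(.224),4);print(telemetry.get_obs()['ft_force'])
E
```

```text
mean [0.4752 0.0557 0.1423] sd [0.0001 0.0002 0.    ]
rv [-0.    -0.    -0.001] d [-0.0291  0.0002 -0.0003]
[-0.18805242 -0.46915178 -0.04781835]
```

To row units: -0.105 m / 0.8 = -0.1313, -0.1 m / 0.8 = -0.125.

Request:
jog_arm(
  motion=[
    {"x":-0.025,"aperture":0.01},
    {"x":-0.05,"aperture":0.01},
    {"x":-0.075,"aperture":0.01},
    {"x":-0.1,"aperture":0.01},
    {"x":-0.125,"aperture":0.01},
    {"x":-0.1313,"aperture":0.01},
    {"x":-0.1313,"aperture":0.01},
  ],
)

```text
clock: 32.05
eef_pos: [0.4983, -0.0463, 0.1422]
tool_rot: [0.624, 0.781, 0.0, -0.0]
ft_force: [-0.3, -0.4, -0.8]
grip_width: 0.0189
grasp_force: 58.9
```

```bash
python3 - <<'E'
from h import *
C=np.array([.6238,-.1455]);R=Rn.from_euler('z',.224)
b=C+R.apply([-.1,.091,0])[:2]
delta2([*b,.1426],down(.224),4);print(telemetry.get_obs()['ft_force'])
E
```

```text
mean [ 0.4982 -0.0459  0.1423] sd [0.     0.0001 0.    ]
rv [-0. -0.  0.] d [-0.034   0.0003 -0.0004]
[-0.54544749 -1.00351982 -0.66590469]
```

To row units: -0.028 m / 0.8 = -0.035, -0.02 m / 0.8 = -0.025.

Request:
jog_arm(
  motion=[
    {"x":-0.0125,"aperture":0.01},
    {"x":-0.025,"aperture":0.01},
    {"x":-0.035,"aperture":0.01},
    {"x":-0.035,"aperture":0.01},
  ],
)

```text
clock: 32.75
eef_pos: [0.5048, -0.0747, 0.1422]
tool_rot: [0.625, 0.781, 0.0, 0.0]
ft_force: [-0.5, -0.1, -1.3]
grip_width: 0.0189
grasp_force: 58.9
```

```bash
python3 - <<'E'
from h import *
C=np.array([.6238,-.1455]);R=Rn.from_euler('z',.224)
b=C+R.apply([-.1,.091,0])[:2]
delta2([*b,.1426],down(.224),3);print(telemetry.get_obs()['ft_force'])
E
```

```text
mean [ 0.5046 -0.0741  0.1422] sd [0.0001 0.0002 0.    ]
rv [-0.    -0.    -0.001] d [-0.0051  0.0004 -0.0004]
[ 0.5099919   0.09885707 -0.44861231]
```

Passed through both eyes without force. Now pushing home in small steps until contact.

To row units: -0.006 m / 0.8 = -0.0075, -0.005 m / 0.8 = -0.0063.

Request:
jog_arm(
  motion=[
    {"x":-0.0038,"aperture":0.01},
    {"x":-0.0063,"aperture":0.01},
    {"x":-0.0075,"aperture":0.01},
  ],
)

```text
clock: 33.28
eef_pos: [0.5058, -0.0789, 0.1424]
tool_rot: [0.624, 0.782, 0.001, -0.001]
ft_force: [-1.1, 4.9, 1.1]
grip_width: 0.0191
grasp_force: 59.1
```

Request:
jog_arm(
  motion=[
    {"x":-0.0025,"aperture":0.01},
    {"x":-0.0025,"aperture":0.01},
  ],
)

```text
clock: 33.52
eef_pos: [0.5058, -0.0789, 0.1424]
tool_rot: [0.623, 0.782, 0.002, -0.002]
ft_force: [-2.9, 8.3, 2.3]
grip_width: 0.0189
grasp_force: 59.4
```

To row units: -0.14 m / 0.8 = -0.175, -0.13 m / 0.8 = -0.1625.

Request:
jog_arm(
  motion=[
    {"x":0.0013,"aperture":0.045},
    {"x":0.0013,"aperture":0.045},
    {"x":0.0013,"aperture":0.045},
    {"x":0.0013,"z":-0.0375,"aperture":0.045},
    {"x":0.0013,"z":-0.1,"aperture":0.045},
    {"x":0.0013,"z":-0.1625,"aperture":0.05},
    {"x":0.0625,"z":-0.175,"aperture":0.05},
    {"x":0.0625,"z":-0.175,"aperture":0.05},
  ],
)

```text
clock: 34.52
eef_pos: [0.4957, -0.0314, 0.284]
tool_rot: [0.623, 0.782, 0.001, 0.001]
ft_force: [-0.0, -0.1, 0.8]
grip_width: 0.0502
grasp_force: 0.0
```

```bash
python3 - <<'E'
from h import *
np.set_printoptions(precision=4,suppress=True)
settle(4)
c=vision.calibration("wrist");im=vision.camera("wrist")
cv2.imwrite("pics/w12.png",im[:,:,::-1])
C=np.array([.6238,-.1455]);R=Rn.from_euler('z',.224);Ri=R.inv()
b=im.astype(int);m=((b[:,:,2]>b[:,:,0]+50)&(b[:,:,2]>b[:,:,1]+30)).astype(np.uint8)
n,l,s,ct=cv2.connectedComponentsWithStats(m)
for i in range(1,n):
    if s[i,4]>200: print("blue",s[i],ray(c,ct[i],.118))
print("flask expected",C+.092*np.array([np.cos(np.pi+.224+np.pi/3),np.sin(np.pi+.224+np.pi/3)]))
# profile across rod (carousel x from -.115 to -.085) at several y, at rod height
k=vision.calibration("top"); t=vision.camera("top"); cv2.imwrite("pics/t12.png",t[:,:,::-1])
for nm,cal,pic in(("wrist",c,im),("top",k,t)):
  for y in(.1,.04,0,-.04,-.076,-.1):
    g=[]
    for x in np.arange(-.125,-.074,.005):
        u,v=proj(cal,np.r_[C,.143]+R.apply([x,y,0])).round().astype(int)
        g.append(int(pic[v,u].mean()) if 0<=v<400 and 0<=u<640 else -1)
    print(nm,y,g)
print(telemetry.get_obs()['ft_force'])
E
```

```text
mean [ 0.4953 -0.0331  0.2821] sd [0.0001 0.0004 0.0005]
blue [349 339  44  17 553] [ 0.5857 -0.2041  0.118 ]
flask expected [ 0.5966 -0.2334]
wrist 0.1 [209, 222, 235, 57, 50, 47, 45, 38, 234, 236, 237]
wrist 0.04 [14, 97, 118, 209, 124, 144, 109, 158, 203, 205, 169]
wrist 0 [19, 97, 107, 106, 103, 136, 86, 88, 83, 193, 219]
wrist -0.04 [210, 211, 228, 226, 108, 136, 150, 211, 211, 209, 218]
wrist -0.076 [22, 21, 24, 20, 28, 23, 24, 18, 25, 19, 25]
wrist -0.1 [-1, -1, -1, -1, -1, -1, -1, -1, -1, -1, -1]
top 0.1 [213, 218, 220, 221, 222, 225, 229, 234, 234, 234, 235]
top 0.04 [110, 100, 95, 93, 98, 121, 120, 182, 185, 234, 231]
top 0 [146, 151, 171, 162, 107, 125, 113, 76, 78, 100, 166]
top -0.04 [113, 116, 107, 83, 92, 137, 98, 87, 87, 86, 91]
top -0.076 [202, 203, 206, 203, 189, 133, 145, 201, 193, 212, 211]
top -0.1 [199, 188, 188, 203, 202, 202, 200, 201, 203, 202, 205]
[-0.4326 -0.3712 -0.4733]
```

```bash
python3 -c "
from workcell import bot, vision, telemetry
print(bot.job_done())"
```

```text
the job is handed in; nothing more can be done
None
```

I loaded the flask into pocket 2 and the narrow bottle into pocket 3. Pocket 3 is in the gap, the rod is home through both eyes, and I handed the job in at about 35 s; no verdict was returned.

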